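Move three circuit boards on by one station round the repair bench

TASK

Move the three circuit boards round the repair bench by one station each: the repaired board now in the rework holder goes into the test fixture, the tested one now in the test fixture goes onto the inspection stage, and the one now on the inspection stage, which showed a bad joint, goes into the rework holder. A station takes only one board and boards must never touch one another, so let one wait in the empty set-down tray meanwhile. Set every board down rather than dropping it, lying flat, square to its station and in the middle of its place, and leave the solder spool, the flux bottle and the parts jar where they stand.

Things in the scene. Friction and masses are not known exactly. Their poses are not given: they have to be found in the camera images.
- amp_board: amplifier board, at the start in the rework holder: circuit board 70 (x) x 100 (y) x 2 mm, origin at the centre of its underside, z up; in its middle a black finned heat sink, 40 (x) x 36 (y) mm, its top at z 38 mm. Grip this part across its 36 mm width (along y): beside it, for |x| < 18 mm, parts rise only to 4 mm above the origin; others to 14 mm. 110-220 g.
- supply_board: power-supply board, at the start in the test fixture: circuit board 70 (x) x 100 (y) x 2 mm, origin at the centre of its underside, z up; in its middle a steel transformer, core 30 (x) x 36 (y) mm, with a yellow winding 46 x 22 mm, its top at z 38 mm. Grip the core across its 36 mm width (along y): beside it, for |x| < 18 mm, parts rise only to 4 mm above the origin; others to 18 mm. 170-320 g.
- filter_board: filter board, at the start on the inspection stage: circuit board 70 (x) x 100 (y) x 2 mm, origin at the centre of its underside, z up; in its middle one large upright black can capacitor with a silver top, 36 mm across, its top at z 38 mm. Grip the can along y: beside it, for |x| < 18 mm, parts rise only to 4 mm above the origin; others to 16 mm. 100-190 g.
- rework_holder: rework holder (fixed): steel base 118 (x) x 148 (y) mm, two stepped aluminium jaws along y, 144 mm long. Origin on the bench under its middle, z up. The board lies with its 100 mm side along y. Its long edges rest on the jaw ledges at z 32 mm; ledges reach from |x| = 22 to 43 mm, then come jaw walls up to z 41 mm (studs 45), so the board has 8 mm of play each way in x.
- test_fixture: test fixture (fixed): grey case 132 (x) x 148 (y) mm, black top plate, brass probes, open toggle clamp at the back (x 54 to 85 mm, up to z 98 mm). Origin on the bench under the middle of the board's place, z up. The board lies with its 100 mm side along y. It rests on four posts at z 56 mm, between four white corner guides that reach z 62 mm and leave 8 mm of play all round.
- inspection_stage: inspection stage (fixed): low dark cross-slide stage 118 (x) x 146 (y) mm with a white frosted glass plate 98 x 128 mm on top, two black knobs under its -y edge. Origin on the bench under its middle, z up. The board lies with its 100 mm side along y. The board rests on the glass, 34 mm above the origin; no rims.
- setdown_tray: set-down tray (fixed), empty at the start: black tray 118 (x) x 148 (y) mm with a 18 mm high rim 4 mm thick and a pinkish foam floor 8 mm above the origin. Origin on the bench under its middle, z up. A board lies in it with the 100 mm side along the tray's y axis.
- solder_spool: bystander: upright spool of solder wire, 52 mm across, 42 mm high, origin under its centre. Leave it alone.
- flux_bottle: bystander: small white bottle with a black nozzle, 32 mm across, 92 mm high, origin under its centre. Leave it alone.
- parts_jar: bystander: low clear jar with white lid, 50 mm across, 36 mm high, origin under its centre. Leave it alone.
Not all that is in view belongs to the job. What is shaped like the test_fixture but turquoise is not meant.

How it is judged:
By the outcome, as a careful person would: the job done as asked, in the order asked, and still so for the second after the job is handed in, with the robot touching nothing.
It also fails if it takes over 112 s, if anything falls off the work surface, if the arm or the gripper's body presses on something with over 40 N, if the wrist force passes 120 N, or if a joint passes its speed limit or range.

ROBOT

A 6-joint arm with a two-finger parallel gripper is mounted at the origin on the work surface. World frame = base frame: x ahead of the robot, y to its left, z up, the work surface at z = 0. Lengths are in m, angles in rad, forces in N, time in s.
With the tool pointing down it reaches from about 0.35 to 1 m from the base axis. Payload 7.1 kg.
Tool frame: the origin (TCP) lies between the finger pads; the fingertips stand 22 mm ahead of it and the grasp point (between the pads) lies 3 mm ahead of it; x points along the fingers, y is the direction in which the jaws open and shut, and the axes are right-handed (so a half turn about x gives the same grasp; the last joint's range is limited). The gripper opens to 85 mm and grips with 20 to 120 N. Pads are 22 mm wide; open, the fingers measure 114 mm over their backs; the gripper's body (76 mm by 85 mm) begins 54 mm behind the grasp point. The pads swing forward as they close: fully open they stand 13 mm farther back than shut.
Start: joints at [1.104, 0.423, 1.63, -0, 1.089, -0.019], TCP at [0.271, 0.563, 0.226] pointing down, gripper open.
Joint ranges: [-3, 3], [-0.9, 2.11], [0.09, 2.58], [-1.31, 4.45], [0.11, 2.69], [-2.54, 2.54]. Speed limits (rad/s): [2.39, 2.39, 3.01, 3.14, 3.14, 3.14].

INTERFACE

Orientations are given as a rotation vector (axis times angle).
In Python, from rig import manip gives the robot as it stands. The module is installed in compiled form; this text tells all that it offers. Calls block until the motion is done:
- manip.move_to(position, orientation): joint-space move of the TCP to a pose.
- manip.servo_line(position, orientation=None, rate=0.15): straight line of the TCP; orientation=None keeps the orientation; rate is the mean speed in m/s.
- manip.set_joints(angles): joint-space move.
- manip.command_gripper(opening, f_grip=None): finger opening in m; f_grip is the grip in N (None keeps the last); returns when the fingers have stopped.
- manip.hold(seconds).
- manip.solve_ik(position, orientation): joint angles nearest the present ones, or None.
- manip.camera(name): name is "side" or "top" or "wrist"; returns a dict with "image" (400x640x3 uint8, red, green, blue), "fx", "fy", "cx", "cy" (pixels), "cam_to_world" (4x4, takes a point from camera to world coordinates); the wrist camera has in their place "mount" (4x4, takes a point from camera to tool coordinates, whose origin is the TCP and whose axes are the tool frame's). Camera axes: x right, y down, z forward; pixel columns grow to the right and rows downward; lengths in m; the calibration is good to about 2 mm. A picture is of the moment at which its call begins: read the wrist's pose just before it. There is no depth.
A pose or a line that the arm cannot do raises manip.IKError and nothing moves.
- manip.sign_off(): hands the job in, once; it reports no verdict.
Readings, each from a call of its own:
- manip.get_time(): time.
- manip.get_joint_positions(): joint angles.
- manip.get_joint_vel(): joint speeds.
- manip.get_tau(): joint torques, N m.
- manip.get_position(): TCP position.
- manip.get_ee_rot(): TCP orientation.
- manip.get_contact_force(): force on the tool from outside, world axes, zero at the start.
- manip.get_torque(): the same for the moment, N m.
- manip.get_width(): finger opening in m.
Only numpy, scipy, OpenCV 4.12 (cv2) and the standard library are available. Lean on these libraries where they do the work, as an engineer would, in place of code of your own. Each camera call takes 0.05 s, during which the arm holds its last target.

## Working session

There is one attempt and no reset: what is moved stays moved. The work goes in short steps, each a Python script; the robot and the scene stay as the last script left them, time stands still between calls to the robot, and variables do not carry over. Pictures are saved under pics/ and viewed, and the job is handed in when it is done.

```bash
mkdir -p pics; python3 - <<'E'
from rig import manip
import cv2,numpy as np
for n in("top","side","wrist"):
    p=manip.get_position();r=manip.get_ee_rot()
    c=manip.camera(n);cv2.imwrite(f"pics/{n}0.png",c["image"][:,:,::-1])
    print(n,c["fx"],c["fy"],c["cx"],c["cy"]);print(np.round(c.get("cam_to_world",c.get("mount")),4));
print(p,r,manip.get_time(),manip.get_width())
E
```

```text
top 454.61633711306405 454.61633711306405 311.3955909137545 203.68905123255166
[[-0.0198 -0.9986  0.0496  0.4411]
 [-0.9997  0.0192 -0.0134 -0.1335]
 [ 0.0125 -0.0498 -0.9987  1.427 ]
 [ 0.      0.      0.      1.    ]]
side 479.42107149155305 479.42107149155305 331.24205463591977 198.72815006842205
[[ 0.9749 -0.1148  0.1906  0.2462]
 [-0.222  -0.5567  0.8005 -1.2241]
 [ 0.0142 -0.8227 -0.5682  0.84  ]
 [ 0.      0.      0.      1.    ]]
wrist 293.0723501635385 293.0723501635385 324.3583251026712 201.69223856355407
[[-1.000e-03 -2.995e-01  9.541e-01 -1.474e-01]
 [ 1.000e+00  3.000e-04  1.100e-03  7.000e-04]
 [-7.000e-04  9.541e-01  2.995e-01 -7.650e-02]
 [ 0.000e+00  0.000e+00  0.000e+00  1.000e+00]]
[0.27036009 0.56294276 0.22532666] [ 0.35018332  1.54246012 -0.35225332] 0.15 0.08581080453572242
```

View pics/top0.png

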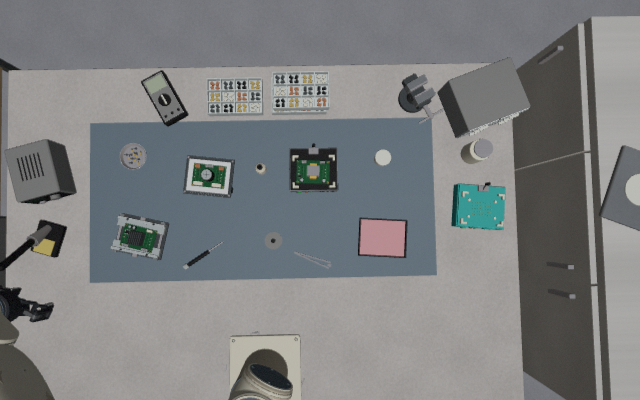

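View pics/side0.png

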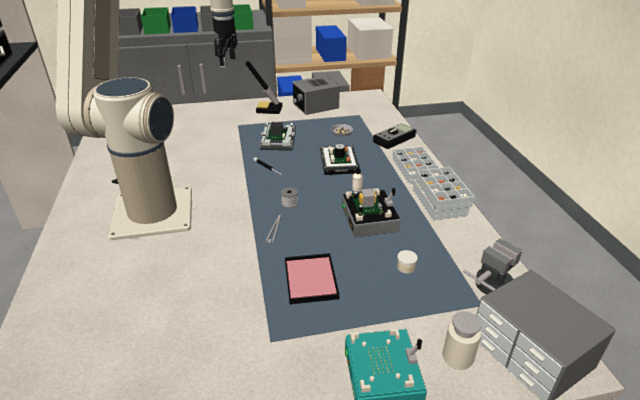

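View pics/wrist0.png

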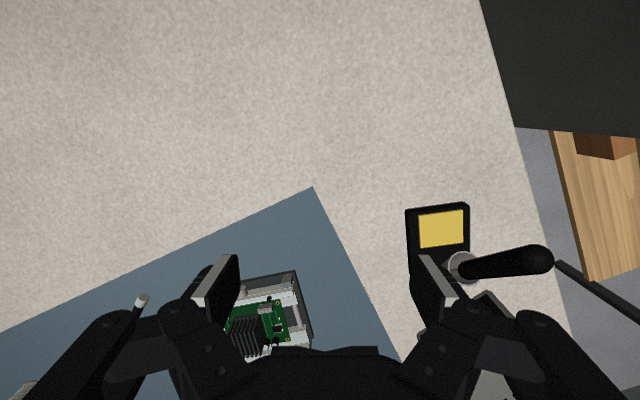

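The top view shows the rework holder at about (139,236), the stage at (209,176), the test fixture at (314,170) and the tray at (383,238). The turquoise decoy is at (480,206). The spool is at (273,241), the bottle at (261,168), and the jar is one of the round things at (383,158) or (133,155). I'll take coarse positions from this view and then look closer with the wrist camera.

```bash
cat > h.py <<'E'
from rig import manip
import cv2,numpy as np
from scipy.spatial.transform import Rotation as R
def pt_ray(c,T,uv,z):
    uv=np.atleast_2d(uv).astype(float)
    d=np.c_[(uv[:,0]-c["cx"])/c["fx"],(uv[:,1]-c["cy"])/c["fy"],np.ones(len(uv))]@T[:3,:3].T
    o=T[:3,3];return o+d*((z-o[2])/d[:,2])[:,None]
def proj(c,T,P):
    q=(np.atleast_2d(P)-T[:3,3])@T[:3,:3]
    return np.c_[c["fx"]*q[:,0]/q[:,2]+c["cx"],c["fy"]*q[:,1]/q[:,2]+c["cy"]]
def ori(yaw):
    # tool x down, tool y at angle yaw in world
    x=np.array([0,0,-1.]);y=np.array([np.cos(yaw),np.sin(yaw),0]);z=np.cross(x,y)
    return R.from_matrix(np.c_[x,y,z]).as_rotvec()
def wrist(name=None):
    p=manip.get_position();r=manip.get_ee_rot();c=manip.camera("wrist")
    T=np.eye(4);T[:3,:3]=R.from_rotvec(r).as_matrix();T[:3,3]=p;T=T@c["mount"]
    if name:
        cv2.imwrite(f"pics/{name}.png",c["image"][:,:,::-1]);np.savez(f"pics/{name}.npz",T=T,fx=c["fx"],fy=c["fy"],cx=c["cx"],cy=c["cy"])
    return c,T
def load(name):
    d=np.load(f"pics/{name}.npz");return {k:float(d[k]) for k in("fx","fy","cx","cy")},d["T"],cv2.imread(f"pics/{name}.png")
def fixed(name,fn):
    c=manip.camera(name);cv2.imwrite(f"pics/{fn}.png",c["image"][:,:,::-1]);np.savez(f"pics/{fn}.npz",T=c["cam_to_world"],fx=c["fx"],fy=c["fy"],cx=c["cx"],cy=c["cy"])
    return c,c["cam_to_world"]
E
python3 - <<'E'
from h import *
c,T=fixed("top","top1");im=cv2.imread("pics/top1.png")
for n,uv,z in[("rework",(139,236),.034),("stage",(209,176),.035),("test",(314,170),.058),("tray",(383,238),.015),("spool",(273,241),.04),("bottle",(260,168),.08),("jar",(383,158),.036)]:
    print(n,np.round(pt_ray(c,T,uv,z),3))
cv2.imwrite("pics/topz.png",cv2.resize(im[120:300,90:450],None,fx=2.2,fy=2.2,interpolation=cv2.INTER_CUBIC))
E
```

```text
rework [[0.422 0.374 0.034]]
stage [[0.601 0.16  0.035]]
test [[ 0.611 -0.162  0.058]]
tray [[ 0.4   -0.373  0.015]]
spool [[ 0.399 -0.033  0.04 ]]
bottle [[ 0.617 -0.001  0.08 ]]
jar [[ 0.647 -0.376  0.036]]
```

View pics/topz.png

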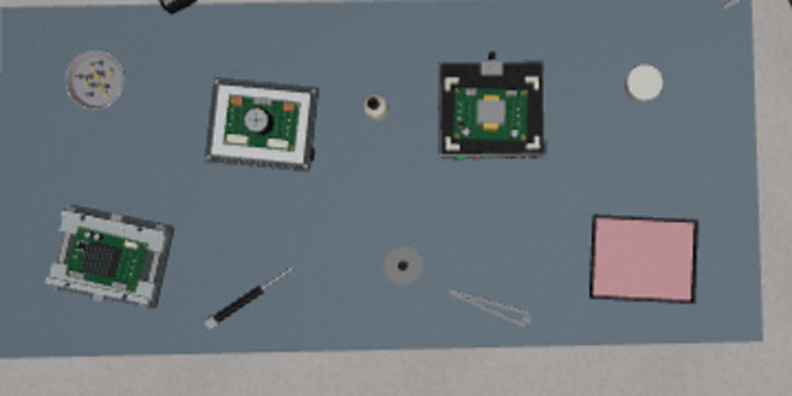

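The zoomed top view shows four roughly axis-aligned stations with small yaws. The clamp points towards +x and the tray is empty. Next are wrist views of each.

```bash
python3 - <<'E'
from h import *
M=R.from_rotvec(manip.get_ee_rot()).as_matrix();print(np.round(M,2))
S={"rework":(.422,.374),"stage":(.601,.160),"test":(.611,-.162),"tray":(.400,-.373)}
for k,(x,y) in S.items():
    for yw in(np.pi/2,-np.pi/2):
        print(k,yw,manip.solve_ik([x-.05*np.sign(yw),y,.3],ori(yw)))
for k,(x,y) in S.items():
    manip.move_to([x-.05,y,.28],ori(np.pi/2));manip.hold(.1)
    wrist("w_"+k);print(k,manip.get_time())
ims=[cv2.imread(f"pics/w_{k}.png") for k in S]
E
```

```text
[[-0.    0.43  0.9 ]
 [-0.    0.9  -0.43]
 [-1.   -0.   -0.  ]]
rework 1.5707963267948966 [ 7.65518119e-01  1.96241352e-01  1.77019270e+00 -4.44089210e-16
  1.17515860e+00 -8.05278208e-01]
rework -1.5707963267948966 [ 6.50311176e-01  3.15107945e-01  1.61129737e+00 -4.44089210e-16
  1.21518734e+00  2.22110750e+00]
stage 1.5707963267948966 [ 2.61867093e-01  2.70128662e-01  1.67344634e+00 -4.44089210e-16
  1.19801765e+00 -1.30892923e+00]
stage -1.5707963267948966 [ 2.23246721e-01  4.22818912e-01  1.45314997e+00 -4.44089210e-16
  1.26562377e+00  1.79404305e+00]
test 1.5707963267948966 [-0.30150336  0.28621832  1.65149042  0.          1.20388391 -1.87229969]
test -1.5707963267948966 [-2.57832200e-01  4.39046373e-01  1.42825074e+00 -4.44089210e-16
  1.27429554e+00  1.31296413e+00]
tray 1.5707963267948966 [-0.84046648  0.17031737  1.80250053  0.          1.16877475 -2.41126281]
tray -1.5707963267948966 [-7.12470609e-01  2.87117147e-01  1.65025475e+00 -4.44089210e-16
  1.20422075e+00  8.58325718e-01]
rework 1.2417
stage 2.475
test 3.85
tray 5.1417
```

View images.

View pics/w_rework.png

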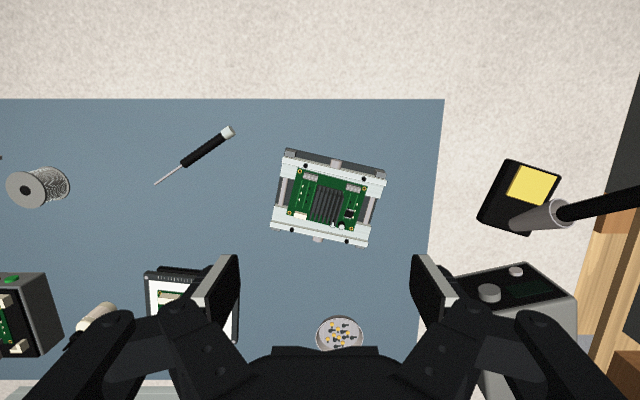

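View pics/w_stage.png

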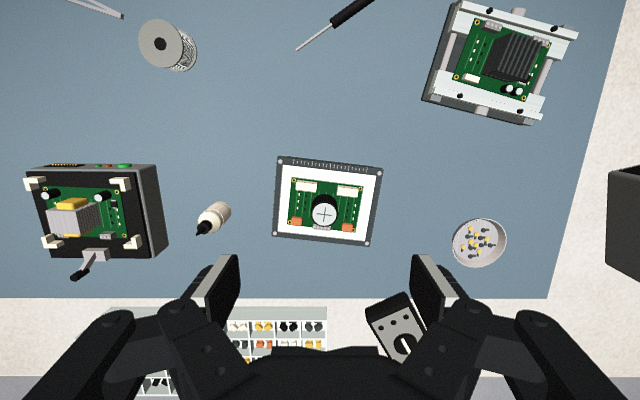

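View pics/w_test.png

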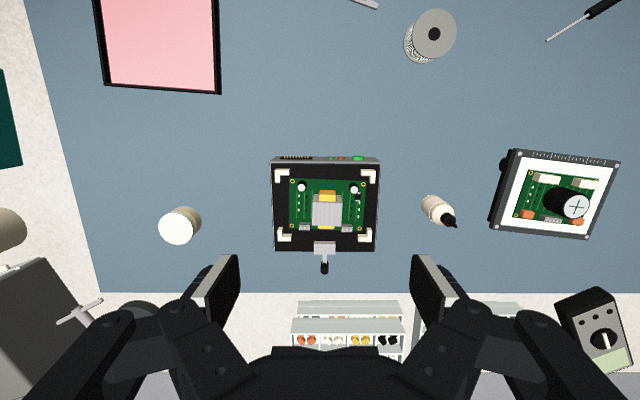

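View pics/w_tray.png

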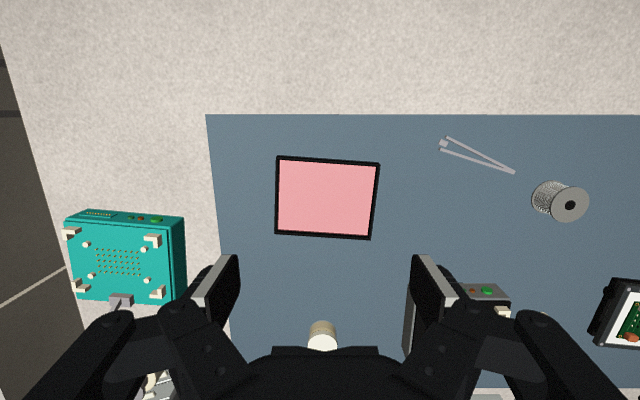

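Each wrist view has its station centred at about (325,200), and the scale is about 0.7 px/mm. I'll take lower views at both wrist yaws, so that a constant camera-mount bias cancels.

```bash
python3 - <<'E'
from h import *
S={"tray":(.400,-.373),"test":(.611,-.162),"stage":(.601,.160),"rework":(.422,.374)}
Z={"tray":.018,"test":.06,"stage":.035,"rework":.04}
for k,(x,y) in S.items():
  for s in ((1,-1) if k in("tray","stage") else (-1,1)):
    h=.347-Z[k]; off=-.0765+h*np.tan(np.arctan(.314)-np.arctan(45/293))
    manip.move_to([x-off*s,y,.20],ori(s*np.pi/2));manip.hold(.15)
    wrist(f"v_{k}_{'p' if s>0 else 'm'}")
print(manip.get_time())
for k in S:
  a=[cv2.imread(f"pics/v_{k}_{s}.png")[40:290,190:460] for s in "pm"]
  cv2.imwrite(f"pics/vz_{k}.png",cv2.resize(np.hstack(a),None,fx=1.48,fy=1.48))
E
```

```text
21.2917
```

View pics/vz_tray.png

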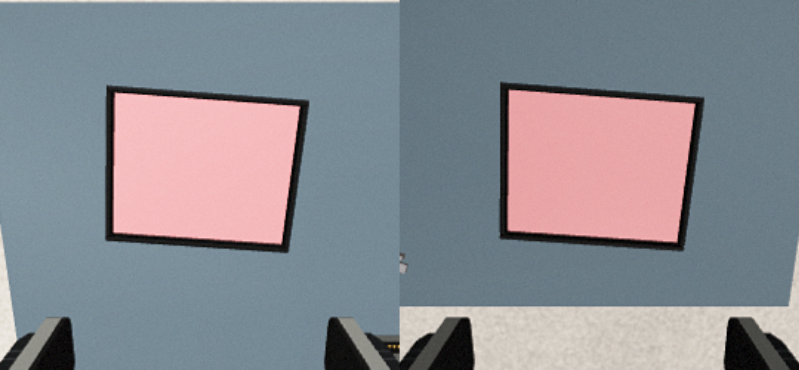

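View pics/vz_test.png

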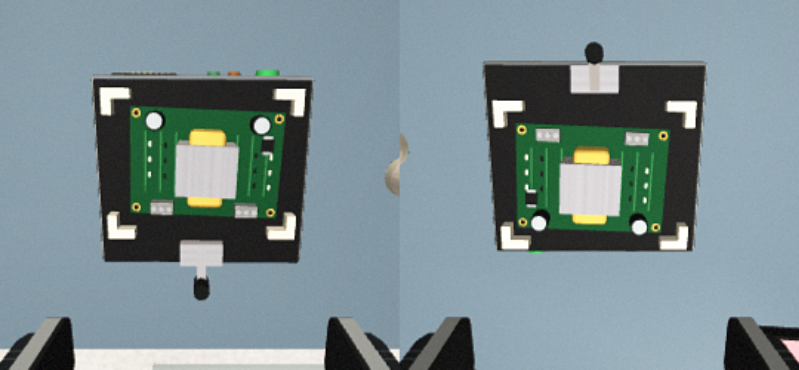

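View pics/vz_stage.png

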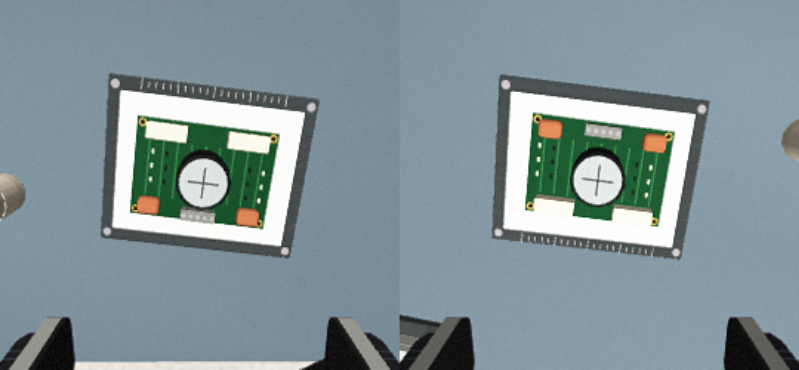

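View pics/vz_rework.png

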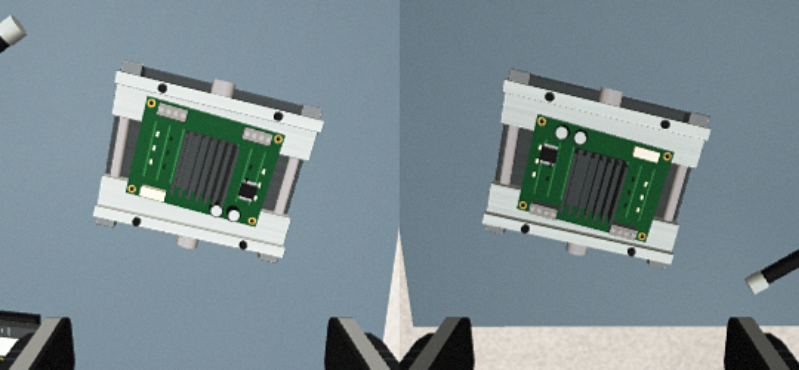

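All the features are clear. The tray rim is visible, the four white guides and the clamp are on the test fixture, the white glass is on the stage, and the jaws with four dark studs are on the rework holder. I'll now measure them by masks and ray-casts to the right heights.

```bash
cat >> h.py <<'E'
def rectpose(c,T,mask,z,roi=None):
    m=mask.astype(np.uint8)
    cn,_=cv2.findContours(m,cv2.RETR_EXTERNAL,cv2.CHAIN_APPROX_NONE)
    p=np.vstack([q.reshape(-1,2) for q in cn])
    w=pt_ray(c,T,p,z)[:,:2]
    (cx,cy),(a,b),ang=cv2.minAreaRect((w*1000).astype(np.float32))
    bx=cv2.boxPoints(((cx,cy),(a,b),ang)); e=[bx[1]-bx[0],bx[2]-bx[1]]
    l=e[0] if np.linalg.norm(e[0])>np.linalg.norm(e[1]) else e[1]
    th=np.degrees(np.arctan2(l[1],l[0]))
    th=(th)%180
    return np.array([cx,cy,th,min(a,b),max(a,b)])
def biggest(m,n=1,mina=30):
    k,l,s,_=cv2.connectedComponentsWithStats(m.astype(np.uint8))
    o=[i for i in np.argsort(-s[1:,4])+1 if s[i,4]>=mina][:n]
    return np.isin(l,o)
def near(c,T,P,z,shape,r):
    # mask: pixels whose plane point lies within r of P
    v,u=np.mgrid[:shape[0],:shape[1]]
    w=pt_ray(c,T,np.c_[u.ravel(),v.ravel()],z)[:,:2]
    return (np.hypot(*(w-np.array(P)).T)<r).reshape(shape[:2])
E
cat > meas.py <<'E'
from h import *
S={"tray":(.400,-.373),"test":(.611,-.162),"stage":(.601,.160),"rework":(.422,.374)}
BZ={"test":.058,"stage":.036,"rework":.034}
def green(im):
    h=cv2.cvtColor(im,cv2.COLOR_BGR2HSV);return (h[...,0]>45)&(h[...,0]<85)&(h[...,1]>90)
def white(im,t=150,s=60):
    h=cv2.cvtColor(im,cv2.COLOR_BGR2HSV);return (h[...,2]>t)&(h[...,1]<s)
def station(k,c,T,im):
    h=cv2.cvtColor(im,cv2.COLOR_BGR2HSV);P=S[k]
    if k=="tray":
        n=near(c,T,P,.018,im.shape,.11)
        pk=((h[...,0]>165)|(h[...,0]<8))&(h[...,1]>40)&(h[...,2]>120)
        return {"rim":rectpose(c,T,biggest(((h[...,2]<70)|pk)&n),.018),"foam":rectpose(c,T,biggest(pk&n),.010)}
    if k=="test":
        n=near(c,T,P,.062,im.shape,.085)
        w=white(im,165,50)&n
        # guides: only far from centre
        w&=~near(c,T,P,.062,im.shape,.060)
        return {"guides":rectpose(c,T,biggest(w,4),.062)}
    if k=="stage":
        n=near(c,T,P,.034,im.shape,.1)
        w=biggest(white(im,200,30)&n)
        return {"glass":rectpose(c,T,w,.034)}
    if k=="rework":
        n=near(c,T,P,.041,im.shape,.11)
        w=white(im,140,50)&n
        w=cv2.morphologyEx(w.astype(np.uint8),cv2.MORPH_OPEN,np.ones((11,11)))
        return {"jaws":rectpose(c,T,biggest(w,2,300),.041)}
if __name__=="__main__":
  for k in S:
    for s in "pm":
        c,T,im=load(f"v_{k}_{s}")
        for a,b in station(k,c,T,im).items(): print(k,s,a,np.round(b,1))
        if k in BZ:
            n=near(c,T,S[k],BZ[k],im.shape,.07)
            print(k,s,"board",np.round(rectpose(c,T,biggest(green(im)&n),BZ[k]),1))
E
python3 meas.py
```

```text
tray p rim [ 401.4 -370.6   86.   117.2  147.3]
tray p foam [ 401.3 -370.7   86.   109.   138.5]
tray m rim [ 401.9 -371.1   86.   117.4  146.9]
tray m foam [ 402.  -370.8   86.   108.6  138.1]
test p guides [ 608.  -196.8    3.8  100.5  158.8]
test p board [ 605.7 -156.7   87.4   70.5   99.7]
test m guides [ 608.1 -180.3  171.1  132.6  169.8]
test m board [ 606.  -157.2   87.6   70.4  100.2]
stage p glass [601.1 163.5  83.3  97.8 127.8]
stage p board [602.7 161.5  82.6  68.9  98.9]
stage m glass [601.3 163.2  83.3  98.1 127.9]
stage m board [602.6 162.1  82.5  68.9  98.7]
rework p jaws [418.9 375.7  81.4 119.  142.3]
rework p board [417.  377.9  74.7  69.2  99.8]
rework m jaws [456.9 370.4  77.1  30.8 140.1]
rework m board [417.1 377.8  74.8  69.3  99.8]
```

Tray, stage and boards agree between the two yaws within 0.7 mm. The guide and jaw masks need fixing, so I'll look at them.

```bash
python3 - <<'E'
from meas import *
out=[]
for k,t,s in(("test",165,50),("rework",140,50)):
  for q in "pm":
    c,T,im=load(f"v_{k}_{q}");n=near(c,T,S[k],.05,im.shape,.11)
    m=white(im,t,s)&n
    o=im.copy();o[m]=(0,0,255);out.append(np.hstack([o[40:240,220:430]]))
    h=cv2.cvtColor(im,cv2.COLOR_BGR2HSV)
cv2.imwrite("pics/masks.png",cv2.resize(np.vstack([np.hstack(out[:2]),np.hstack(out[2:])]),None,fx=1.45,fy=1.45,interpolation=cv2.INTER_NEAREST))
cv2.imwrite("pics/raw_rw.png",cv2.resize(np.hstack([cv2.imread(f"pics/v_rework_{q}.png")[70:230,240:420] for q in "pm"]),None,fx=2.2,fy=2.2,interpolation=cv2.INTER_CUBIC))
E
```

```text
(no output)
```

View pics/masks.png

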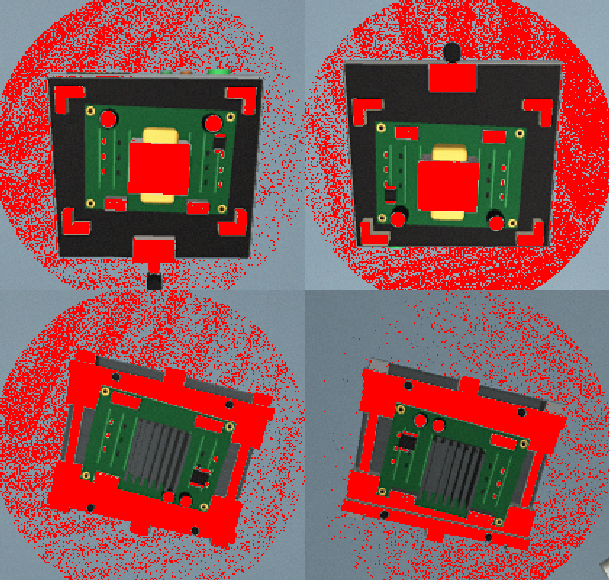

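View pics/raw_rw.png

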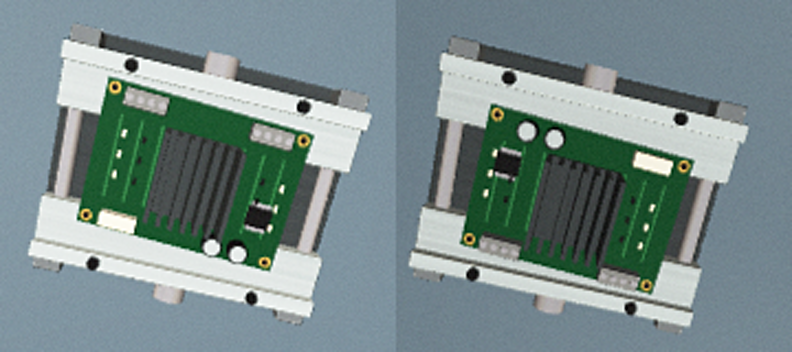

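```bash
python3 - <<'E'
from meas import *
for q in "pm":
    c,T,im=load(f"v_test_{q}");h=cv2.cvtColor(im,cv2.COLOR_BGR2HSV)
    th=np.radians(87.5);y=np.array([np.cos(th),np.sin(th)]);x=np.array([y[1],-y[0]]);C0=np.array([.606,-.157])
    w=(h[...,2]>130)&(h[...,1]<70);m=np.zeros(w.shape,bool);pts=[]
    for sx in(1,-1):
        for sy in(1,-1):
            g=biggest(w&near(c,T,C0+x*sx*.042+y*sy*.058,.062,im.shape,.022)); m|=g
            v,u=np.nonzero(g);cc=pt_ray(c,T,[[u.mean(),v.mean()]],.062)[0,:2];pts.append(cc)
    pts=np.array(pts);print(q,np.round(rectpose(c,T,m,.062),1),"centroids",np.round(pts*1000,1),np.round(pts.mean(0)*1000,1))
    c,T,im=load(f"v_rework_{q}");h=cv2.cvtColor(im,cv2.COLOR_BGR2HSV)
    print(h[120,330] , np.percentile(h[60:230,230:420,1],[5,20]))
    w=(h[...,2]>120)&(h[...,1]<22)&near(c,T,(.418,.377),.041,im.shape,.10)
    w=cv2.morphologyEx(cv2.medianBlur(w.astype(np.uint8),3),cv2.MORPH_OPEN,np.ones((5,5)))
    o=im.copy();o[w>0]=(0,0,255);cv2.imwrite(f"pics/jm_{q}.png",cv2.resize(o[70:240,230:430],None,fx=2,fy=2))
    # studs: small dark blobs, flood
    d=(h[...,2]<60)&near(c,T,(.418,.377),.045,im.shape,.085)
    n,l,s,ce=cv2.connectedComponentsWithStats(d.astype(np.uint8))
    for i in range(1,n):
        if 12<=s[i,4]<=90: print("dark",s[i,4],np.round(ce[i]),np.round(pt_ray(c,T,ce[i],.045)[0,:2]*1000,1))
E
```

```text
p [ 604.6 -156.8   87.7  124.4  159.3] centroids [[ 650.2  -86.1]
 [ 645.1 -232.3]
 [ 561.7  -88.5]
 [ 551.5 -218.7]] [ 602.1 -156.4]
[ 70 176  87] [ 4. 12.]
dark 14 [286.  88.] [355.8 338.2]
dark 22 [299.  99.] [365.6 350.2]
dark 22 [377. 118.] [383.4 427.4]
dark 55 [327. 151.] [415.4 377.8]
dark 80 [332. 154.] [418.6 382.9]
dark 36 [347. 181.] [447.9 398.7]
dark 22 [282. 189.] [456.6 329.4]
dark 17 [354. 205.] [474.3 406.6]
m [ 604.7 -157.    87.3  124.8  159.9] centroids [[ 651.2  -86.3]
 [ 645.6 -232.4]
 [ 562.   -89.9]
 [ 552.6 -216.5]] [ 602.9 -156.3]
[ 77   8 211] [ 8. 13.]
dark 24 [291. 105.] [475.1 406.9]
dark 27 [383. 119.] [461.8 315.6]
dark 23 [369. 124.] [457.1 329.4]
dark 21 [302. 127.] [454.6 396.6]
dark 27 [313. 130.] [451.1 385.3]
dark 25 [309. 145.] [436.3 389.5]
dark 14 [315. 143.] [438.5 383.6]
dark 22 [304. 168.] [412.6 395.6]
dark 38 [288. 178.] [402.1 412.5]
dark 31 [342. 192.] [386.4 355.4]
dark 21 [274. 194.] [384.  427.8]
dark 20 [346. 210.] [366.3 350.3]
```

The holder studs give a clean rectangle with centre (420.3, 378.5) mm and yaw 77.0°, and both views agree. The guide mask bled into the background, so I'll tighten it.

```bash
python3 - <<'E'
from meas import *
for q in "pm":
    c,T,im=load(f"v_test_{q}");h=cv2.cvtColor(im,cv2.COLOR_BGR2HSV)
    th=np.radians(87.5);y=np.array([np.cos(th),np.sin(th)]);x=np.array([y[1],-y[0]])
    C=np.array([.605,-.157])
    w=(h[...,2]>175)&(h[...,1]<45)
    blk=cv2.dilate(cv2.medianBlur((h[...,2]<70).astype(np.uint8),5),np.ones((9,9)))
    w=w&(cv2.morphologyEx(blk,cv2.MORPH_CLOSE,np.ones((15,15)))>0)
    n,l,s,ce=cv2.connectedComponentsWithStats(w.astype(np.uint8));m=np.zeros(w.shape,bool)
    for i in range(1,n):
        p=pt_ray(c,T,ce[i],.062)[0,:2];a,b=(p-C)@x,(p-C)@y
        if s[i,4]>40 and 35<abs(a)*1e3<58 and 48<abs(b)*1e3<70:
            m|=l==i;print(q,s[i,4],np.round(p*1e3,1),np.round([a*1e3,b*1e3],1))
    print(np.round(rectpose(c,T,m,.062),1))
    o=im.copy();o[m]=(0,0,255);cv2.imwrite(f"pics/gm_{q}.png",cv2.resize(o[70:240,220:430],None,fx=2,fy=2))
E
```

```text
p 221 [ 563.9 -216.1] [-38.5 -60.9]
p 208 [ 564.3 -102.4] [-43.1  52.8]
p 188 [ 649.1 -216.4] [ 46.7 -57.4]
p 189 [ 649.9 -103.3] [42.5 55.6]
[ 607.2 -159.4   89.6   97.5  127.9]
m 212 [ 651. -103.] [43.6 56. ]
m 222 [ 650.3 -216.9] [ 47.9 -57.9]
m 161 [ 564.9 -102.4] [-42.5  52.8]
m 165 [ 564.5 -216.5] [-37.9 -61.2]
[ 607.5 -159.6   89.7   97.9  128. ]
```

The test fixture is at (607.3, -159.5) mm with yaw 89.7°. All the wanted poses are now known, so I'll start with the amp going from the rework holder to the tray.

```bash
cat > act.py <<'E'
from meas import *
ST={"tray":(.4016,-.3709,86.0,.008),"test":(.6073,-.1595,89.7,.056),"stage":(.6012,.1634,83.3,.034),"rework":(.4203,.3785,77.0,.032)}
G=.028;TR=.24
def F(): return np.array(manip.get_contact_force())
def pick(x,y,yaw,base,grip=50):
    o=ori(np.radians(yaw));manip.command_gripper(.075)
    manip.move_to([x,y,TR],o);manip.servo_line([x,y,base+G+.04],rate=.2);manip.servo_line([x,y,base+G],rate=.06)
    f0=F();manip.command_gripper(.0,grip);manip.hold(.2)
    print("width",manip.get_width(),"dF",np.round(F()-f0,1),"pos",np.round(manip.get_position(),4))
    f0=F();manip.servo_line([x,y,base+G+.03],rate=.06);manip.hold(.2);print("lift dF",np.round(F()-f0,1),"w",manip.get_width())
    manip.servo_line([x,y,TR],rate=.2)
def place(k,dx=0,dy=0,dyaw=0):
    x,y,yaw,base=ST[k];x+=dx;y+=dy;o=ori(np.radians(yaw+dyaw))
    manip.move_to([x,y,TR],o);manip.servo_line([x,y,base+G+.03],rate=.2);manip.servo_line([x,y,base+G+.004],rate=.05)
    manip.hold(.3);f0=F();z=base+G+.004
    while z>base+G-.004:
        z-=.0007;manip.servo_line([x,y,z],rate=.03);manip.hold(.05);d=F()-f0
        if d[2]>1.2: break
    print("touch z",round(z-base-G,4),"dF",np.round(d,1),np.round(manip.get_position(),4))
    manip.command_gripper(.06);manip.hold(.2);print("open",manip.get_width(),np.round(F()-f0,1))
    manip.servo_line([x,y,base+G+.05],rate=.1);manip.servo_line([x,y,TR],rate=.25)
    print("t",manip.get_time())
def look(k,name,z):
    x,y=ST[k][:2];h=.347-z;off=-.0765+h*np.tan(np.arctan(.314)-np.arctan(45/293))
    manip.move_to([x-off,y,.20],ori(np.pi/2));manip.hold(.15)
    c,T=wrist(name);im=cv2.imread(f"pics/{name}.png")
    n=near(c,T,(x,y),z,im.shape,.075);r=rectpose(c,T,biggest(green(im)&n),z)
    print(k,"board",np.round(r,1),"rel to station",np.round(r[:3]-np.array([x*1e3,y*1e3,ST[k][2]]),1));return r
E
python3 - <<'E'
from act import *
pick(.4171,.3778,74.8,.032)
wrist("hold1")
print(manip.get_time())
E
```

```text
width 0.033479495072016585 dF [-1.4 -1.3  5.7] pos [0.4173 0.378  0.0607]
lift dF [ 2.1  0.3 -8.1] w 0.033822294974886646
26.0833
```

View pics/hold1.png

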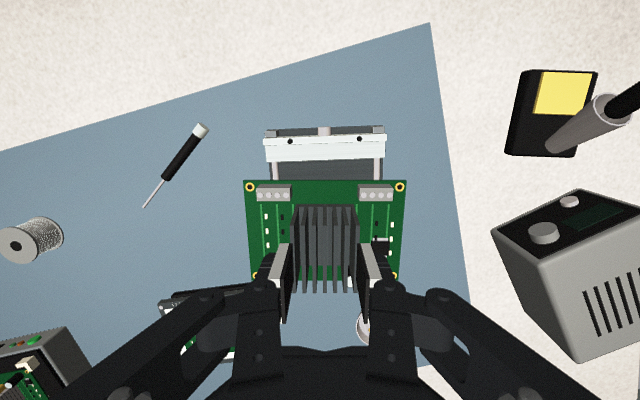

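The amp board is held by its heat sink at (327,245) and hangs level. On to the tray.

```bash
python3 - <<'E'
from act import *
place("tray")
look("tray","a1",.010)
look("stage","a2",.036)
print(manip.get_time())
E
```

```text
touch z 0.0005 dF [-0.4  1.4  3.8] [ 0.4017 -0.371   0.0367]
open 0.060213452512335376 [0.4 0.4 2.9]
t 34.2
tray board [ 401.7 -370.3   86.    68.9   98.8] rel to station [0.1 0.6 0. ]
stage board [602.6 161.7  82.6  68.9  99. ] rel to station [ 1.4 -1.7 -0.7]
36.9667
```

View pics/a1.png

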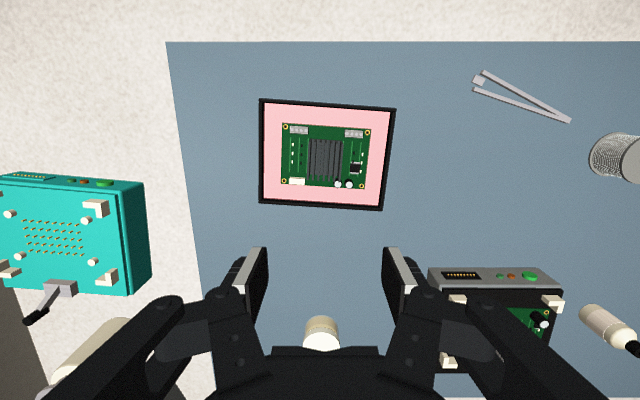

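The amp is centred in the tray at (327,155), within 0.6 mm and 0°. Next the filter goes to the rework holder.

```bash
python3 - <<'E'
from act import *
pick(.6026,.1618,82.6,.034)
place("rework")
look("rework","b1",.034)
print(manip.get_time())
E
```

```text
width 0.03231275866769635 dF [-0.6 -1.6  4.5] pos [0.6029 0.1619 0.0629]
lift dF [ 1.6  0.3 -5.8] w 0.03179001537165633
touch z 0.0005 dF [-1.3 -0.4  6.8] [0.4204 0.3786 0.0608]
open 0.06013123109449309 [-0.3  0.8  1.3]
t 48.0083
rework board [420.3 379.6  77.   69.1  99.9] rel to station [ 0.   1.1 -0. ]
48.5667
```

View pics/b1.png

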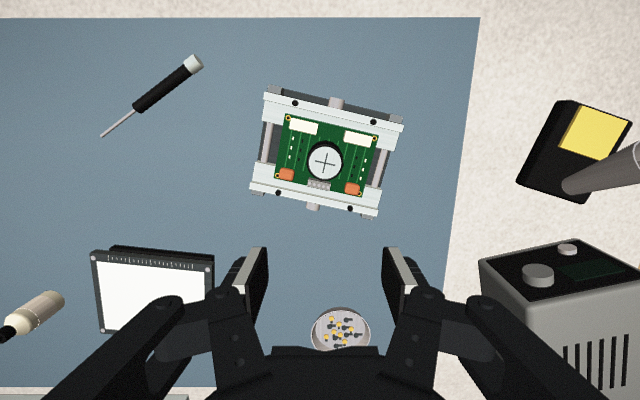

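The filter board lies flat in the holder at (325,155), within 1.1 mm and square to it. Next the supply board goes to the stage, and then the amp goes from the tray to the fixture.

```bash
python3 - <<'E'
from act import *
pick(.6058,-.1570,87.5,.056,60)
place("stage")
look("stage","c1",.036)
print(manip.get_time())
E
```

```text
width 0.03350184110049162 dF [-1.8  0.8  6.2] pos [ 0.6061 -0.157   0.0848]
lift dF [ 1.6 -1.2 -7.7] w 0.033098729630871196
touch z 0.0005 dF [-1.6 -1.1  6. ] [0.6013 0.1634 0.0629]
open 0.05976185622479425 [-1.  -0.   0.7]
t 61.1917
stage board [601.3 164.1  83.4  68.9  98.6] rel to station [0.1 0.7 0.1]
61.7083
```

View pics/c1.png

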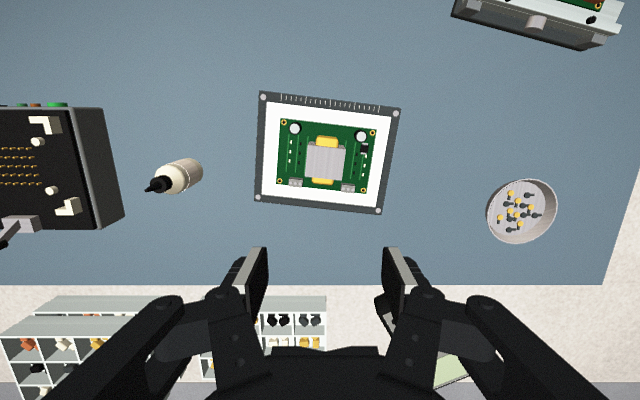

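The supply board is centred on the glass at (325,155), within 0.7 mm and 0.1°. The last transfer is the amp to the fixture.

```bash
python3 - <<'E'
from act import *
pick(.4017,-.3708,86.0,.008)
place("test")
look("test","d1",.058)
x,y=ST["test"][:2]
fixed("top","topF");fixed("side","sideF")
print(manip.get_time())
E
```

```text
width 0.03362050648223908 dF [-3.3  0.1  5.9] pos [ 0.4019 -0.371   0.0367]
lift dF [ 1.5 -1.1 -8.1] w 0.033330716699020234
touch z 0.0005 dF [-0.9 -0.8  3.8] [ 0.6074 -0.1595  0.0848]
open 0.06022261365752933 [ 0.2 -1.1  2.4]
t 74.5917
test board [ 607.2 -158.6   90.    70.   100.6] rel to station [-0.1  0.9  0.3]
75.2167
```

View pics/d1.png

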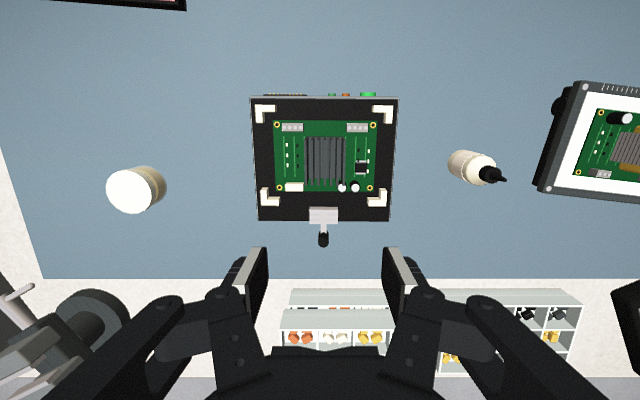

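View pics/sideF.png

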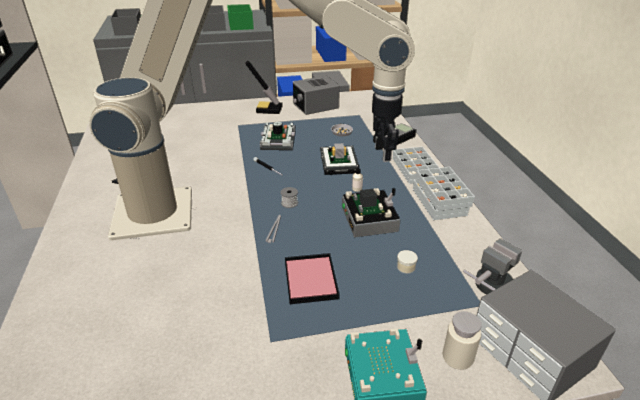

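The amp board sits between the four guides at (325,157). In the side view the spool (289,197), bottle (357,182) and jar (407,261) stand where they did at the start, and the tray is empty. The gripper is clear, so I'm handing in.

```bash
python3 - <<'E'
from rig import manip
print(manip.get_time(),manip.get_contact_force(),manip.sign_off())
E
```

```text
the job is handed in; nothing more can be done
75.2167 [ 0.07607571 -0.16924565 -0.40553941] None
```

All three boards have been moved on by one station and the job is handed in, at 75.2 s of the 112 s allowed. I moved the amplifier board to the set-down tray first. The filter board then went to the rework holder, the supply board to the inspection stage, and the amplifier board from the tray to the test fixture.

My last checks with the wrist camera, made after each set-down, showed each board close to the middle of its place and square to it:

| Board | Station | Off centre | Off square |
|---|---|---|---|
| Filter | Rework holder | 1.1 mm | 0.0° |
| Supply | Inspection stage | 0.7 mm | 0.1° |
| Amplifier | Test fixture | 0.9 mm | 0.3° |

- **Offsets:** nearly all of each one is in +y. Some of that may be camera calibration error, which is good to about 2 mm, so I did not correct it.
- **Set-down:** I lowered each board until the wrist felt 4 to 7 N, then let go.
- **Bystanders:** the last side view shows the solder spool, flux bottle and parts jar where they stood, and the tray empty. I judged this by eye and did not measure it.
- **Disagreements:** my first measurements of the test fixture guides and the rework holder jaws were wrong because of poor image masks. I measured both again, using the four studs for the holder, before moving anything. No later check failed or disagreed.

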